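# Pump down a vacuum food box: open the valve cover, hold the pump on the valve

## Task

Get the rectangular glass box of fruit on the worktop ready for pumping: first slide the dust cover on its lid fully open, to its stop, so that the suction valve is bare, then draw the cordless pump out of its leaning dock. Set the pump's rubber bell centred over the valve button, pump upright, and press lightly so that the bell is squeezed about half-way and never hard; finish like that, still gripping the pump and holding it pressed on the valve (do not let go). Leave the box where it stands and do not disturb the other things.

Things in the scene. Friction and masses are not known exactly. Their poses are not given: they have to be found in the camera images.
- vacuum_box: rectangular glass food box with fruit in it and a clipped-on plastic lid: 137 mm (its x) by 192 mm (its y), 200 mm over the clips, lid top at 80 mm; weighs about 1.7 kg and stands loose on the worktop, upright. Origin under its centre, z up, y along its length. A raised pad on the lid (top at 82 mm) carries two rails along y (inner faces at x = +-27 mm, tops at 91.5 mm) for a dust cover that hides the suction valve
- valve (a point): the marked spot: suction valve in the pad of the glass box's lid, a rubber button 11 mm wide and 2.5 mm high in a ring mark 36 mm wide. The point is the button's centre in the plane of the pad, 82 mm above the worktop and 45 mm from the box's centre toward its -y end; z is the pad's normal (up)
- cover (a joint): how far the dust cover is slid (m): 0 = right over the valve, 0.055 = fully open at its stop. It slides along the box's +y against about 1.5 N of friction and stays where it is left; at the start it is between 0 and 0.012
- cover_grip (a point): centre of the finger grip that stands up in the middle of the dust cover: a block 26 mm (box x) by 12 mm (box y, the sliding direction) by 16 mm high, its top 8 mm above this point, the cover plate (48 x 48 mm) 8 mm below it. Moves with the cover; axes as the box's
- pump_grip (a point): point on the axis of the cordless vacuum pump where it is best gripped: 118 mm from the lip of its bell, 40 mm below its top. The pump is a round metal stick 46 mm in diameter above a narrower nozzle, 158 mm long in all, 0.28 kg; z points along its axis to its top end. At the start it stands in its dock, leaning 0.30 rad (17 degrees) from upright toward the dock's -x (the robot's side)
- bell_lip (a point): centre of the mouth of the pump's soft rubber bell, the lowest point of the pump's axis (the rim is 30 mm wide outside, 23 mm inside). The bell slides up into the nozzle when it is pressed, and this point moves with it; axes as the pump's
- bell (a joint): how far the bell is pushed into the nozzle (m): 0 = free, 0.010 = bottomed. Sprung: it begins to give at about 2.8 N and takes 0.7 N more for every mm (half-way, 5 mm, is about 6.3 N; bottomed about 9.8 N)
- dock_mouth (a point): centre of the mouth of the dock's holster, a leaning tube 59 mm wide. The pump's body stands about 30 mm deep in it with 1 mm of play, on a ledge, its nozzle hanging free below; at the start this point is 50 mm below pump_grip along the pump's axis. Draw the pump out along its leaning axis, about 70 mm to clear the mouth. This point's own axes are the dock's
- spice_jar: glass spice jar with a screw cap, 46 mm wide, 106 mm tall; stands just behind the glass box. Bystander; origin under its centre
- tin: closed food tin, 57 mm wide, 72 mm tall; stands behind the dock. Bystander; origin under its centre
- mug: striped mug, 86 mm wide, 90 mm tall, farther back. Bystander; origin under its centre
- tea_box: carton of tea, 64 x 129 x 74 mm, at the far left. Bystander; origin under its centre
- salt_mill: small glass salt shaker, 44 mm wide, 90 mm tall, at the back. Bystander; origin under its centre
- jam_jar: squat screw-top jar, 65 mm wide, 87 mm tall, at the back. Bystander; origin under its centre
- round_jar: small round vacuum jar of the same set (112 mm wide, 106 mm tall, 128 mm with the grip on its own dust cover, which is fixed), at the back right. Not the one to work on: a bystander; origin under its centre
- pump: the pump as a whole (see pump_grip); origin on its axis at the lip of the free bell, z to its top end
- dock: charging dock, base 104 x 86 mm, fixed to the worktop, about 105 mm tall; origin under its base, z up, x away from the robot but for its yaw. Behind about x = 0.57 m, for y > -0.18 m, a wall cabinet hangs 0.47 m above the worktop: keep the wrist and elbow clear of it
Not all that is in view belongs to the job. Leave any purple look-alike of the dock alone.

How it is judged:
By the outcome, as a careful person would: the job done as asked, in the order asked, and still so for the second after the job is handed in, while the arm keeps its last pose, push and grip.
It also fails if it takes over 64 s, if anything falls off the work surface, if the arm or the gripper's body presses on something with over 40 N, if the wrist force passes 120 N, or if a joint passes its speed limit or range.

## Robot

A 6-joint arm with a two-finger parallel gripper is mounted at the origin on a cart in front of the work surface, level with it; the furniture and walls round the work are solid. World frame = base frame: x ahead of the robot, y to its left, z up, the work surface at z = 0. Lengths are in m, angles in rad, forces in N, time in s.
With the tool pointing down it reaches from about 0.4 to 0.825 m from the base axis. Payload 7 kg.
Tool frame: the origin (TCP) lies at the very end of the fingers, on their centre line; the grasp point (between the pads) lies 19 mm behind it (arm.grip_point_offset is the distance from the TCP to the grasp point, in m); z points along the fingers, y is the line along which they close (so a half turn about z gives the same grasp; the last joint's range is limited). The gripper opens to 88 mm and grips with 3 to 60 N. Pads are 19 mm wide; open, the fingers measure 130 mm over their backs; the gripper's body (78 mm by 193 mm) begins 47 mm behind the grasp point.
Start: joints at [-0.972, 0.359, 0.012, 0, -1.224, -0.288], TCP at [0.206, -0.643, 0.227] pointing down, gripper open.
Joint ranges: [-3.07, 3.07], [-1.43, 2.12], [-1.02, 1.25], [-3.03, 1.67], [-3.05, -0], [-3.03, 3.03]. Speed limits (rad/s): [2.39, 2.39, 3.01, 3.14, 3.14, 3.14].

## Interface

Orientations are given as [roll, pitch, yaw] about the fixed x, y, z axes, in that order (R = Rz(yaw) Ry(pitch) Rx(roll)).
In Python, from station import arm, cams gives the robot as it stands.
- The arm moves only by the shell command python3 -m handwheel 'ROWS' [FORCE]. ROWS is JSON, a list that holds one entry, the list of rows, each a list of 7 numbers: the shift along the tool's x, y, z normalised to -1 to 1, where 1 is 0.08 m, then the turn, a rotation vector about the tool's x, y, z normalised to -1 to 1, where 1 is 0.5 rad, then the closure in counts, from 0 (fully open) to 255 (shut). In form: [[[x, y, z, wx, wy, wz, hand], ...]]. A call has 1 to 5 rows; each row is the pose to reach, as a shift and turn from the pose commanded when the call began, along the tool's axes at that moment; what a row does not reach only later rows make up. A row lasts 1/8 s, in which the tool goes at most 62.5 mm and 10.7 degrees, less where a joint would pass 70% of its speed; a pose out of reach is approached as far as the arm can. A call with a number of a shift or a turn outside -1 to 1 is refused whole. A call with a gripper value outside its range is refused whole. The fingers move at their own pace and stop on an object; FORCE is the grip in N (left out, the last holds). Time passes only in rows, so rows that repeat a pose let the fingers close. It gives the time, the measured TCP pose, the force, the opening and the grip force at its end, in the units of the state.
- arm.get_state(): the state, without advancing time (a new reading comes with each control period).
- cams.grab_frame(name): name is "scene" or "top"; returns the picture (420x560x3 uint8, blue, green, red); there is no depth.
- cams.camera_info(name): a dict with "camera_matrix" (3x3 intrinsics, pixels), "R" (3x3) and "t" (3): a world point X has camera coordinates R X + t. Camera axes: x right, y down, z forward; pixel columns grow to the right and rows downward; lengths in m; the calibration is good to about 2 mm. A picture is of the moment at which its call begins. camera_info takes no time and is no camera call.
- arm.job_done(): hands the job in; it is judged then, once.
The state is a dict: "t": time; "q": joint angles; "qd": joint speeds; "joint_efforts": joint torques, N m; "eef_pos": TCP position; "ee_rot": TCP orientation; "force": force on the tool from outside, world axes, zero at the start; "moment": the same for the moment, N m; "width": finger opening in m; "gripper_force": force on a finger pad.
Only numpy, scipy, OpenCV 4.12 (cv2) and the standard library are available. Lean on these libraries where they do the work, as an engineer would, in place of code of your own. Each camera call takes 0.05 s, during which the arm holds its last target. There are 200 camera calls.

## Working session

There is one attempt and no reset: what is moved stays moved. The work goes in short steps, Python scripts to look and compute and a shell command to move; the robot and the scene stay as the last step left them, time stands still between calls to the robot, and variables do not carry over. Pictures are saved under pics/ and viewed, at most 10 in all, crops included, and the job is handed in when it is done.

```bash
ls; mkdir -p pics; cat > h.py <<'E'
import numpy as np, cv2
from station import arm, cams
def ray(n,u,v):
    c=cams.camera_info(n);K,R,t=[np.array(c[k]) for k in("camera_matrix","R","t")]
    d=R.T@np.linalg.inv(K)@np.array([u,v,1.]);return -R.T@t,d
def plane(n,u,v,z):
    o,d=ray(n,u,v);return o+d*(z-o[2])/d[2]
def proj(n,X):
    c=cams.camera_info(n);K,R,t=[np.array(c[k]) for k in("camera_matrix","R","t")]
    p=K@(R@np.array(X)+t.ravel());return p[:2]/p[2]
def tri(p1,p2,n1="scene",n2="top"):
    o1,d1=ray(n1,*p1);o2,d2=ray(n2,*p2)
    s=np.linalg.lstsq(np.c_[d1,-d2],o2-o1,rcond=None)[0]
    a,b=o1+s[0]*d1,o2+s[1]*d2;return (a+b)/2,np.linalg.norm(a-b)
E
python3 - <<'E'
from h import *
for n in("scene","top"):
    cv2.imwrite(f"pics/{n}0.png",cams.grab_frame(n)); c=cams.camera_info(n); print(n,c, )
print(arm.get_state())
E
```

```text
pics
scene {'camera_matrix': array([[381.19258384,   0.        , 276.49806293],
       [  0.        , 381.19258384, 207.29904222],
       [  0.        ,   0.        ,   1.        ]]), 'R': array([[-0.67800937, -0.73500101,  0.00876433],
       [-0.58880801,  0.53593744, -0.6050423 ],
       [ 0.44000957, -0.41538486, -0.79614509]]), 't': array([0.43761165, 0.36932079, 0.88889854])}
top {'camera_matrix': array([[468.49290558,   0.        , 282.61084491],
       [  0.        , 468.49290558, 210.5560128 ],
       [  0.        ,   0.        ,   1.        ]]), 'R': array([[-0.02723328, -0.99962813, -0.00139795],
       [-0.99093049,  0.02718036, -0.13159782],
       [ 0.13158688, -0.00219856, -0.9913022 ]]), 't': array([0.07209133, 0.58711553, 1.31542698])}
{'t': 0.1, 'q': array([-9.71882876e-01,  3.59305751e-01,  1.11540027e-02, -2.95044253e-04,
       -1.22411508e+00, -2.88074711e-01]), 'qd': array([ 9.44709797e-04, -8.19287119e-05,  1.22603561e-03, -2.83208360e-04,
       -4.95928437e-04, -1.11278453e-04]), 'joint_efforts': array([-8.82161476e-04, -5.84164131e+01,  2.93751687e+01,  7.01550320e+00,
        1.01953375e-02, -4.88337776e-05]), 'eef_pos': array([ 0.20627106, -0.64224809,  0.2257265 ]), 'ee_rot': array([ 3.14010394e+00, -1.51867783e-04, -2.83085425e+00]), 'force': array([ 0.46059684,  0.24803569, -0.16241251]), 'moment': array([0.04878402, 0.0141103 , 0.00745332]), 'gripper_force': 0.0, 'width': 0.08758549952893556}
```

View pics/scene0.png

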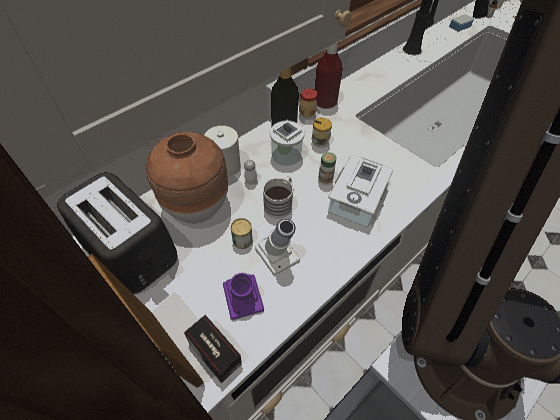

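View pics/top0.png

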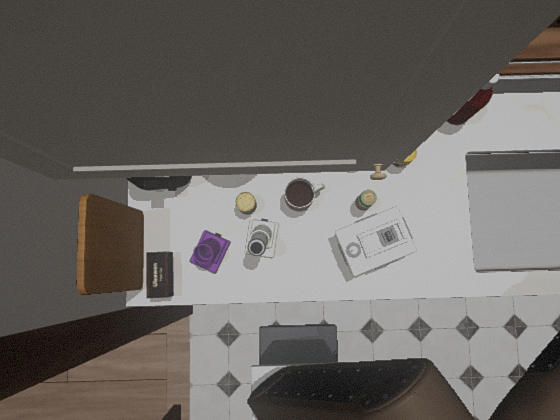

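```bash
python3 - <<'E'
from h import *
t=cv2.imread("pics/top0.png");s=cv2.imread("pics/scene0.png")
a=cv2.resize(t[195:290,325:425],None,fx=4,fy=4,interpolation=3)
b=cv2.resize(s[145:235,320:400],None,fx=4.2,fy=4.2,interpolation=3)
c=np.zeros((400,800,3),np.uint8);c[:380,:400]=a;c[:378,420:756]=b[:378]
d=cv2.resize(t[205:285,225:300],None,fx=4.5,fy=4.5,interpolation=3);e=cv2.resize(s[210:280,245:310],None,fx=4.5,fy=4.5,interpolation=3)
f=np.zeros((200,800,3),np.uint8);d=cv2.resize(t[205:285,190:300],None,fx=2.5,fy=2.5);e=cv2.resize(s[200:280,230:320],None,fx=2.5,fy=2.5)
f[:,:275]=d;f[:,400:625]=e
cv2.imwrite("pics/crop.png",np.vstack([c,f]))
E
```

```text
(no output)
```

View pics/crop.png

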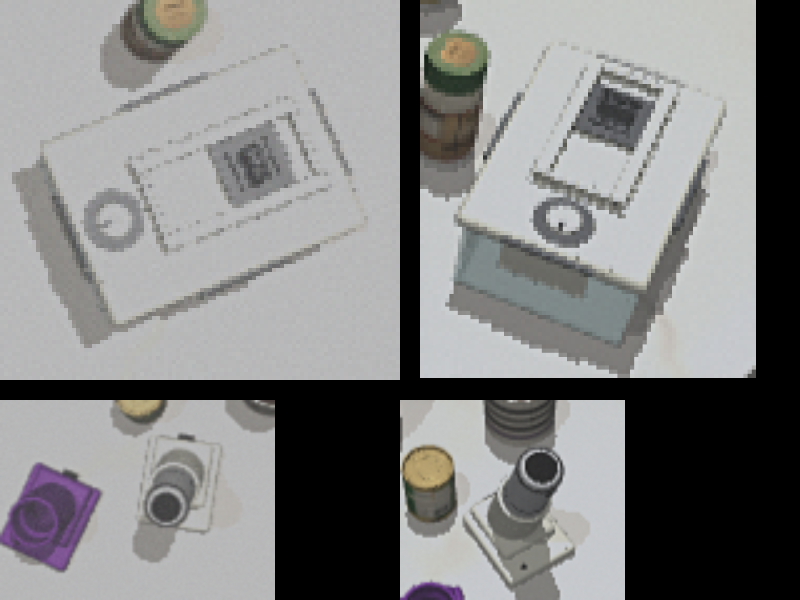

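The top crop shows three vacuum-set candidates.
- **Lid:** there is a grey ring dial at top-image pixel (353,250) and a grey square cover with a dark grip at (389,236). The cover sits between the rails, so it is the dust cover. The valve is under it, toward world -y. The ring is only a printed dial.
- **Dock:** the white dock at (262,240) holds the pump. The purple dock at (210,252) is the look-alike and is left alone.

```bash
python3 - <<'E'
from h import *
P=[plane("top",325+u/4,195+v/4,.08) for u,v in[(43,150),(288,45),(367,222),(118,325)]]
P=np.array(P);print("corners",P.round(4));c=P.mean(0);print("c",c, [np.linalg.norm(P[i]-P[i-1]).round(3) for i in range(4)])
yv=(P[0]+P[3]-P[1]-P[2]);print("yaw y axis",np.arctan2(yv[1],yv[0]))
S=[(560,42),(725,100),(650,288),(458,215)]
S=np.array([plane("scene",320+(u-420)/4.2,145+v/4.2,.08) for u,v in S]);print("scene corners",S.round(4),S.mean(0))
print("grip top view",plane("top",325+258/4,195+163/4,.103),"scene",plane("scene",320+(613-420)/4.2,145+103/4.2,.103))
print("grip tri",tri((320+(613-420)/4.2,145+103/4.2),(325+258/4,195+163/4)))
print("dark cover plate: top",plane("top",325+252/4,195+165/4,.085))
print("pump top",tri((287.2,227.2),(256.8,247.8)))
# dock base corners (z~.012)
D=[(145,433),(220,443),(210,531),(138,523)]
D=np.array([plane("top",190+u/2.5,205+(v-400)/2.5,.012) for u,v in D]);print("dock",D.round(4),D.mean(0))
print([np.linalg.norm(D[i]-D[i-1]).round(3) for i in range(4)])
x=D[0]+D[1]-D[2]-D[3];print("dock yaw",np.arctan2(x[1],x[0]))
E
```

```text
corners [[ 0.5177 -0.0901  0.08  ]
 [ 0.5868 -0.2649  0.08  ]
 [ 0.4617 -0.3122  0.08  ]
 [ 0.3958 -0.1366  0.08  ]]
c [ 0.49049097 -0.20095415  0.08      ] [np.float64(0.13), np.float64(0.188), np.float64(0.134), np.float64(0.188)]
yaw y axis 1.9382969028866486
scene corners [[ 0.5806 -0.2659  0.08  ]
 [ 0.4619 -0.3093  0.08  ]
 [ 0.3924 -0.1353  0.08  ]
 [ 0.5195 -0.0873  0.08  ]] [ 0.48860191 -0.19944212  0.08      ]
grip top view [ 0.50293039 -0.23387858  0.103     ] scene [ 0.50396468 -0.22676852  0.103     ]
grip tri (array([ 0.50538481, -0.23430966,  0.0958428 ]), np.float64(0.0045599528653173915))
dark cover plate: top [ 0.50295744 -0.2337705   0.085     ]
pump top (array([0.47553644, 0.12479933, 0.18037838]), np.float64(0.0006031681339177894))
dock [[0.5725 0.1584 0.012 ]
 [0.5583 0.0704 0.012 ]
 [0.4557 0.0848 0.012 ]
 [0.4672 0.1684 0.012 ]] [0.51342921 0.12049216 0.012     ]
[np.float64(0.106), np.float64(0.089), np.float64(0.104), np.float64(0.084)]
dock yaw -0.11636945703376825
```

```bash
cat >> h.py <<'E'
from scipy.spatial.transform import Rotation as Ro
def down(a):  # tool down, tool y along world angle a
    y=np.array([np.cos(a),np.sin(a),0]);z=np.array([0,0,-1.]);return np.c_[np.cross(y,z),y,z]
def plan(p,R=None):
    s=arm.get_state();R0=Ro.from_euler("xyz",s["ee_rot"]).as_matrix()
    if R is None:R=R0
    d=R0.T@(np.array(p)-s["eef_pos"]);w=Ro.from_matrix(R0.T@R).as_rotvec()
    print("t",round(s["t"],2),"pos",s["eef_pos"].round(4),"shift/0.08",(d/.08).round(3),"turn/.5",(w/.5).round(3),"shift/.08 in target axes",(R.T@(np.array(p)-s["eef_pos"])/.08).round(3),"F",s["force"].round(2),"w",round(s["width"],4))
E
python3 - <<'E'
from h import *
plan([.5035,-.233,.16],down(1.938))
E
```

```text
t 0.1 pos [ 0.2063 -0.6422  0.2257] shift/0.08 [-5.102  3.733  0.826] turn/.5 [ 0.003 -0.    -0.113] shift/.08 in target axes [-5.304  3.441  0.822] F [ 0.46  0.25 -0.16] w 0.0876
```

```bash
python3 -m handwheel '[[[0,0,0,0,0,-0.113,130]]]' 8 >/dev/null
for i in 1; do :; done
python3 -m handwheel '[[[-0.5,0.3,0,0,0,0,130],[-1,0.64,0,0,0,0,130]]]'
python3 -m handwheel '[[[-0.5,0.3,0,0,0,0,130],[-1,0.64,0,0,0,0,130]]]' >/dev/null
python3 -m handwheel '[[[-0.5,0.3,0,0,0,0,130],[-1,0.64,0,0,0,0,130]]]' >/dev/null
python3 -m handwheel '[[[-0.5,0.3,0,0,0,0,130],[-1,0.64,0,0,0,0,130]]]' >/dev/null
python3 -m handwheel '[[[-0.5,0.3,0.2,0,0,0,130],[-1,0.64,0.4,0,0,0,130],[-1,0.64,0.4,0,0,0,130]]]'
python3 - <<'E'
from h import *
plan([.5035,-.233,.13],down(1.938))
E
```

```text
t: 0.48
eef_pos: [0.2628, -0.5653, 0.2256]
ee_rot: [3.14, -0.0, -2.776]
force: [1.4, 0.8, 0.4]
width: 0.0632
gripper_force: 0.0
t: 1.6
eef_pos: [0.4884, -0.2575, 0.1929]
ee_rot: [3.14, -0.002, -2.771]
force: [-0.2, -0.0, 0.8]
width: 0.0427
gripper_force: 0.0
t 1.6 pos [ 0.4884 -0.2575  0.1929] shift/0.08 [-0.289  0.216  0.786] turn/.5 [ 0.004 -0.004  0.007] shift/.08 in target axes [-0.286  0.218  0.786] F [-0.18 -0.02  0.76] w 0.0427
```

```bash
python3 -m handwheel '[[[-0.28,0.21,0.3,0,0,0,130],[-0.28,0.21,0.75,0,0,0,130],[-0.28,0.21,0.75,0,0,0,130]]]'
python3 - <<'E'
from h import *
plan([.5035,-.233,.095],down(1.938))
t=cams.grab_frame("top");s=cams.grab_frame("scene")
print(proj("top",arm.get_state()["eef_pos"]),proj("scene",arm.get_state()["eef_pos"]))
a=cv2.resize(t[195:290,325:425],None,fx=4,fy=4,interpolation=3);b=cv2.resize(s[130:230,315:410],None,fx=4,fy=4,interpolation=3)
c=np.zeros((400,800,3),np.uint8);c[:380,:400]=a;c[:400,410:790]=b
cv2.imwrite("pics/close.png",c)
E
```

```text
t: 1.98
eef_pos: [0.5005, -0.2363, 0.1324]
ee_rot: [3.139, -0.005, -2.775]
force: [-0.1, -0.6, 0.3]
width: 0.043
gripper_force: 0.0
t 1.98 pos [ 0.5005 -0.2363  0.1324] shift/0.08 [-0.052  0.023  0.467] turn/.5 [ 0.006 -0.009 -0.001] shift/.08 in target axes [-0.05   0.025  0.467] F [-0.06 -0.62  0.31] w 0.043
[393.44303373 234.8505045 ] [370.76708754 160.31974612]
```

View pics/close.png

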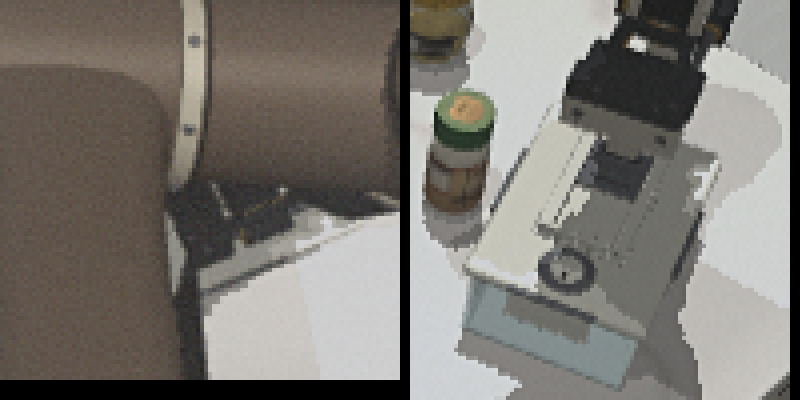

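The scene view shows the open fingers over the cover, with the grip between them near crop (612,150). The top view is blocked by the arm. I'll go down at the measured spot.

```bash
python3 -m handwheel '[[[-0.05,0.025,0.25,0,0,0,130],[-0.05,0.025,0.38,0,0,0,130],[-0.05,0.025,0.45,0,0,0,130],[-0.05,0.025,0.45,0,0,0,130]]]'
python3 -m handwheel '[[[0,0,0,0,0,0,190],[0,0,0,0,0,0,225],[0,0,0,0,0,0,235],[0,0,0,0,0,0,235],[0,0,0,0,0,0,235]]]' 8
python3 -c "
from h import *
plan([.5035,-.233,.095],down(1.938))"
```

```text
t: 2.58
eef_pos: [0.5057, -0.2333, 0.0988]
ee_rot: [-3.141, -0.0, -2.774]
force: [0.1, -0.7, -0.8]
width: 0.0429
gripper_force: 0.0
t: 3.2
eef_pos: [0.5058, -0.233, 0.0987]
ee_rot: [-3.142, 0.0, -2.774]
force: [0.4, 0.4, 1.7]
width: 0.0123
gripper_force: 8.0
t 3.2 pos [ 0.5058 -0.233   0.0987] shift/0.08 [0.026 0.01  0.046] turn/.5 [-0.  0.  0.] shift/.08 in target axes [0.026 0.01  0.046] F [0.38 0.38 1.73] w 0.0123
```

```bash
python3 -m handwheel '[[[0,0,0,0,0,0,200],[0,0,0,0,0,0,200],[0,0,0.045,0,0,0,200],[0,0,0.045,0,0,0,200],[0,0,0.045,0,0,0,200]]]'
python3 -m handwheel '[[[0,0,0,0,0,0,235],[0,0,0,0,0,0,235],[0,0,0,0,0,0,235]]]' 8
python3 -m handwheel '[[[0,0.1,0,0,0,0,235],[0,0.2,0,0,0,0,235],[0,0.3,0,0,0,0,235],[0,0.4,0,0,0,0,235],[0,0.4,0,0,0,0,235]]]'
```

```text
t: 3.82
eef_pos: [0.5056, -0.2331, 0.0949]
ee_rot: [3.142, -0.0, -2.774]
force: [1.2, -0.3, 0.2]
width: 0.0193
gripper_force: 0.0
t: 4.2
eef_pos: [0.5057, -0.2331, 0.095]
ee_rot: [-3.142, 0.0, -2.774]
force: [-0.0, 0.0, -0.4]
width: 0.0121
gripper_force: 8.0
t: 4.82
eef_pos: [0.4942, -0.2022, 0.095]
ee_rot: [3.141, 0.001, -2.774]
force: [2.1, 2.1, -2.4]
width: 0.012
gripper_force: 8.0
```

```bash
python3 -m handwheel '[[[0,0.05,0,0,0,0,235],[0,0.1,0,0,0,0,235],[0,0.1,0,0,0,0,235]]]'
python3 -m handwheel '[[[0,0.025,0,0,0,0,235],[0,0.025,0,0,0,0,235]]]'
python3 -m handwheel '[[[0,0.025,0,0,0,0,235],[0,0.025,0,0,0,0,235]]]'
```

```text
t: 5.2
eef_pos: [0.4917, -0.1953, 0.095]
ee_rot: [3.141, 0.001, -2.774]
force: [4.7, 2.8, -2.2]
width: 0.0119
gripper_force: 8.0
t: 5.45
eef_pos: [0.4911, -0.1937, 0.095]
ee_rot: [-3.141, 0.001, -2.774]
force: [4.4, 2.0, -4.2]
width: 0.012
gripper_force: 8.0
t: 5.7
eef_pos: [0.4904, -0.1919, 0.095]
ee_rot: [-3.141, 0.001, -2.774]
force: [4.4, 0.9, -4.4]
width: 0.0119
gripper_force: 8.0
```

```bash
python3 -m handwheel '[[[-0.015,0,0,0,0,0,235],[-0.015,0,0,0,0,0,235]]]'
python3 -m handwheel '[[[-0.002,0.025,0,0,0,0,235],[-0.002,0.025,0,0,0,0,235]]]'
python3 -m handwheel '[[[-0.001,0.012,0,0,0,0,235],[-0.001,0.012,0,0,0,0,235]]]'
```

```text
t: 5.95
eef_pos: [0.4905, -0.1918, 0.095]
ee_rot: [3.141, -0.001, -2.774]
force: [0.7, -0.8, -0.1]
width: 0.0124
gripper_force: 8.0
t: 6.2
eef_pos: [0.4899, -0.1901, 0.095]
ee_rot: [-3.141, -0.001, -2.774]
force: [0.4, -4.7, 0.8]
width: 0.0118
gripper_force: 8.0
t: 6.45
eef_pos: [0.4899, -0.1896, 0.095]
ee_rot: [-3.141, -0.001, -2.774]
force: [1.0, -8.0, -1.5]
width: 0.0117
gripper_force: 8.0
```

```bash
python3 -m handwheel '[[[0,0,0,0,0,0,190],[0,0,0,0,0,0,190],[0,0,0,0,0,0,190]]]'
python3 -m handwheel '[[[0,0,-0.4,0,0,0,190],[0,0,-0.9,0,0,0,60],[0,0,-0.9,0,0,0,0]]]'
python3 -m handwheel '[[[0,0,-0.5,0,0,0,0],[0.3,0.4,-1,0,0,0,0],[0.3,1,-1,0,0,0,0]]]'
python3 - <<'E'
from h import *
ax=np.array([-.2936,.0343,.9553]);ax/=np.linalg.norm(ax);g=np.array([.4872,.1234,.1422])
z=-ax;y=np.array([.116,.993,0]);y-=z*(y@z);y/=np.linalg.norm(y);R=np.c_[np.cross(y,z),y,z]
print(g-.019*ax+.1*ax)
plan(g-.019*ax+.1*ax,R)
t=cams.grab_frame("top");s=cams.grab_frame("scene")
a=cv2.resize(t[180:300,190:430],None,fx=3.3,fy=2.3,interpolation=3)
a=cv2.resize(t[195:290,325:425],None,fx=4,fy=4,interpolation=3);b=cv2.resize(s[130:230,315:410],None,fx=4,fy=4,interpolation=3)
c=np.zeros((400,800,3),np.uint8);c[:380,:400]=a;c[:400,410:790]=b
cv2.imwrite("pics/after.png",c)
E
```

```text
t: 6.82
eef_pos: [0.49, -0.1885, 0.0949]
ee_rot: [3.141, -0.0, -2.774]
force: [-0.3, -0.5, -0.1]
width: 0.0222
gripper_force: 0.0
t: 7.2
eef_pos: [0.4922, -0.1888, 0.1701]
ee_rot: [-3.139, 0.005, -2.774]
force: [-0.1, 0.9, -0.8]
width: 0.037
gripper_force: 0.0
t: 7.58
eef_pos: [0.4393, -0.1227, 0.249]
ee_rot: [-3.14, 0.004, -2.777]
force: [1.1, 1.3, -0.1]
width: 0.0665
gripper_force: 0.0
[0.46341811 0.12617833 0.21958025]
t 7.58 pos [ 0.4393 -0.1227  0.249 ] shift/0.08 [-1.391  2.799  0.37 ] turn/.5 [ 0.144 -0.58   0.955] shift/.08 in target axes [0.167 3.125 0.334] F [ 1.12  1.29 -0.09] w 0.0665
```

View pics/after.png

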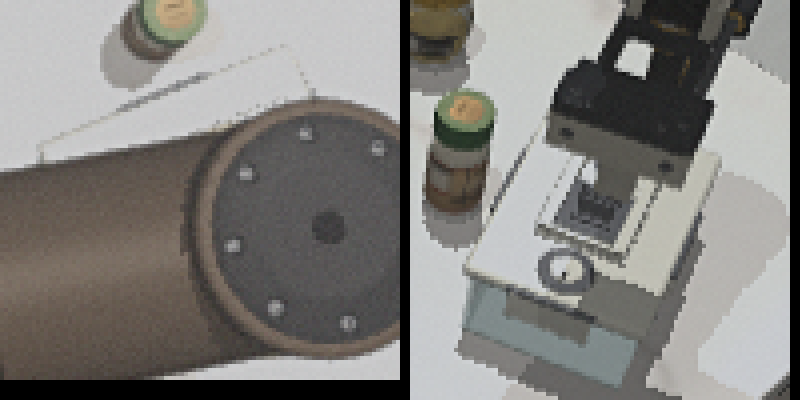

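```bash
python3 -m handwheel '[[[-0.3,0.5,0,0,0,0,0],[-0.6,1,0,0,0,0,0]]]' >/dev/null
python3 -m handwheel '[[[-0.2,0.5,0,0.04,-0.15,0.25,0],[-0.4,1,0,0.08,-0.3,0.5,0],[-0.4,1,0,0.144,-0.58,0.955,0],[-0.4,1,0,0.144,-0.58,0.955,0],[-0.4,1,0,0.144,-0.58,0.955,0]]]'
python3 - <<'E'
from h import *
ax=np.array([-.2936,.0343,.9553]);ax/=np.linalg.norm(ax);g=np.array([.4872,.1234,.1422])
z=-ax;y=np.array([.116,.993,0]);y-=z*(y@z);y/=np.linalg.norm(y);R=np.c_[np.cross(y,z),y,z]
plan(g-.019*ax+.1*ax,R)
E
```

```text
t: 8.55
eef_pos: [0.4549, 0.0551, 0.2459]
ee_rot: [-3.139, 0.295, 3.031]
force: [0.9, -0.7, 0.7]
width: 0.0878
gripper_force: 0.0
t 8.55 pos [0.4549 0.0551 0.2459] shift/0.08 [0.089 0.895 0.315] turn/.5 [-0.001 -0.011  0.011] shift/.08 in target axes [0.095 0.894 0.315] F [ 0.92 -0.66  0.7 ] w 0.0878
```

```bash
python3 -m handwheel '[[[0.09,0.5,0.15,0,0,0,0],[0.09,0.895,0.315,0,0,0.01,0],[0.09,0.895,0.315,0,0,0.01,0],[0.09,0.895,0.315,0,-0.01,0.01,0]]]'
python3 - <<'E'
from h import *
ax=np.array([-.2936,.0343,.9553]);ax/=np.linalg.norm(ax);g=np.array([.4872,.1234,.1422])
plan(g-.019*ax)
t=cams.grab_frame("top");s=cams.grab_frame("scene")
a=cv2.resize(t[195:295,205:305],None,fx=4,fy=4,interpolation=3);b=cv2.resize(s[190:290,240:340],None,fx=4,fy=4,interpolation=3)
cv2.imwrite("pics/pump.png",np.hstack([a,b]))
E
```

```text
t: 9.05
eef_pos: [0.4651, 0.1262, 0.2203]
ee_rot: [-3.141, 0.3, 3.024]
force: [-0.7, -0.5, -0.8]
width: 0.0875
gripper_force: 0.0
t 9.05 pos [0.4651 0.1262 0.2203] shift/0.08 [ 2.200e-02 -1.000e-03  1.253e+00] turn/.5 [0. 0. 0.] shift/.08 in target axes [ 2.200e-02 -1.000e-03  1.253e+00] F [-0.74 -0.54 -0.8 ] w 0.0875
```

View pics/pump.png

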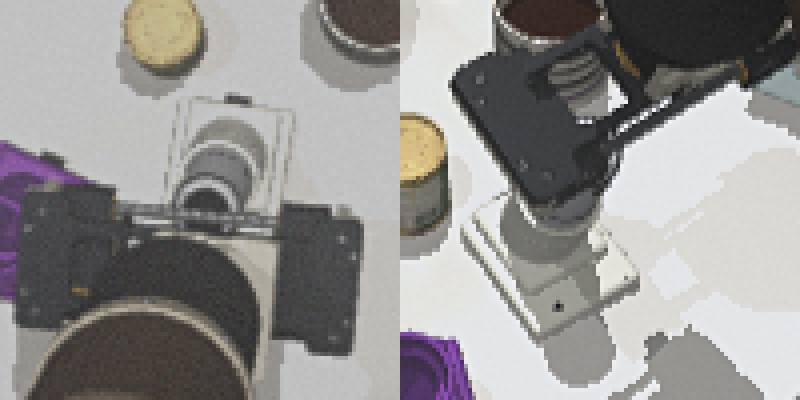

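The gripper is square above the white dock. Its pump rim shows at crop (210,195), mid-way between the fingers, so I'll descend along its axis.

```bash
python3 -m handwheel '[[[0.02,0,0.3,0,0,0,0],[0.02,0,0.6,0,0,0,0],[0.02,0,0.8,0,0,0,0],[0.02,0,0.8,0,0,0,0]]]'
python3 -m handwheel '[[[0,0,0.2,0,0,0,0],[0,0,0.4,0,0,0,0],[0,0,0.43,0,0,0,0],[0,0,0.43,0,0,0,0]]]'
python3 -m handwheel '[[[0,0,0,0,0,0,120],[0,0,0,0,0,0,160],[0,0,0,0,0,0,180],[0,0,0,0,0,0,180],[0,0,0,0,0,0,180]]]' 15
python3 -m handwheel '[[[0,0,0,0,0,0,180],[0,0,0,0,0,0,180]]]' 35
```

```text
t: 9.65
eef_pos: [0.4819, 0.1231, 0.1584]
ee_rot: [-3.14, 0.3, 3.022]
force: [0.9, 0.0, -0.3]
width: 0.0878
gripper_force: 0.0
t: 10.15
eef_pos: [0.4926, 0.1232, 0.1271]
ee_rot: [3.14, 0.302, 3.022]
force: [0.3, 0.1, 0.6]
width: 0.0871
gripper_force: 0.0
t: 10.78
eef_pos: [0.4924, 0.1234, 0.1263]
ee_rot: [3.141, 0.301, 3.023]
force: [-1.2, 0.5, 1.4]
width: 0.0461
gripper_force: 15.0
t: 11.02
eef_pos: [0.4924, 0.1234, 0.1263]
ee_rot: [3.141, 0.301, 3.023]
force: [-0.5, 0.9, 0.4]
width: 0.045
gripper_force: 35.0
```

```bash
python3 -m handwheel '[[[0,0,-0.1,0,0,0,180],[0,0,-0.2,0,0,0,180],[0,0,-0.3,0,0,0,180]]]'
python3 -m handwheel '[[[0,0,-0.2,0,0,0,180],[0,0,-0.4,0,0,0,180],[0,0,-0.6,0,0,0,180],[0,0,-0.8,0,0,0,180]]]'
python3 -m handwheel '[[[0,0,-0.4,0,0,0,180],[0,0,-0.8,0,0,0,180],[0,0,-0.8,0,0,0,180]]]'
```

```text
t: 11.4
eef_pos: [0.4847, 0.1238, 0.1496]
ee_rot: [3.141, 0.3, 3.023]
force: [0.0, -0.5, -3.6]
width: 0.0456
gripper_force: 35.0
t: 11.9
eef_pos: [0.4656, 0.1259, 0.2109]
ee_rot: [3.141, 0.3, 3.023]
force: [0.5, -0.3, -3.5]
width: 0.0457
gripper_force: 35.0
t: 12.28
eef_pos: [0.4476, 0.1293, 0.2739]
ee_rot: [3.137, 0.303, 3.022]
force: [0.5, 0.1, -4.6]
width: 0.0456
gripper_force: 35.0
```

```bash
python3 - <<'E'
from h import *
y=np.arctan2(*(Ro.from_euler("xyz",arm.get_state()["ee_rot"]).as_matrix()[[1,0],1]));print(y)
plan([.45,.06,.27],down(y))
t=cams.grab_frame("top");s=cams.grab_frame("scene");cv2.imwrite("pics/t2.png",t);cv2.imwrite("pics/s2.png",s)
a=cv2.resize(t[195:290,325:425],None,fx=4,fy=4,interpolation=3);b=cv2.resize(s[130:230,315:410],None,fx=4,fy=4,interpolation=3)
c=np.zeros((400,800,3),np.uint8);c[:380,:400]=a;c[:400,410:790]=b
cv2.imwrite("pics/valve.png",c)
E
```

```text
1.4530799915568402
t 12.28 pos [0.4476 0.1293 0.2739] shift/0.08 [-0.112 -0.857  0.082] turn/.5 [ 0.01   0.606 -0.001] shift/.08 in target axes [-0.132 -0.857  0.049] F [ 0.54  0.1  -4.62] w 0.0456
```

View pics/valve.png

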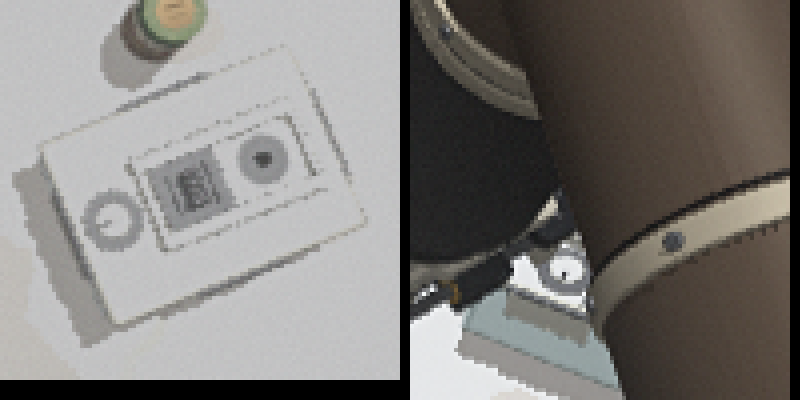

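The valve is bare at crop (263,159), which is about pixel (390.7,234.8) in the top image. The cover sits at the far end of its rails, about 55 mm from the valve, and the box outline has not moved.

```bash
python3 - <<'E'
from h import *
t=cv2.imread("pics/t2.png");g=cv2.cvtColor(t,6)[195:290,325:425].astype(np.uint8)
m=(g<190).astype(np.uint8);sub=np.zeros_like(m);sub[32:48,57:75]=m[32:48,57:75]
n,l,st,ce=cv2.connectedComponentsWithStats(sub,connectivity=4);i=1+np.argmax(st[1:,4])
print(st[i],ce[i],[np.round(plane("top",325+ce[i][0],195+ce[i][1],.082),4)])
gd=255.-g[34:46,60:72];gd[gd<130]=0;ys,xs=np.mgrid[34:46,60:72];p=(xs*gd).sum()/gd.sum(),(ys*gd).sum()/gd.sum()
print(p,plane("top",325+p[0],195+p[1],.084))
E
python3 -m handwheel '[[[-0.1,-0.4,0,0,0.2,0,180],[-0.1,-0.8,0.05,0,0.4,0,180],[-0.12,-0.86,0.08,0,0.606,0,180],[-0.12,-0.86,0.08,0.01,0.606,0,180]]]'
```

```text
[ 57  32  16  15 157] [64.91719745 38.99363057] [array([ 0.5093, -0.2401,  0.082 ])]
(np.float64(65.2737915407855), np.float64(39.3595166163142)) [ 0.5081018  -0.24059763  0.084     ]
t: 12.88
eef_pos: [0.4513, 0.0579, 0.2661]
ee_rot: [-3.135, -0.006, 3.018]
force: [0.8, 0.4, -3.3]
width: 0.0458
gripper_force: 35.0
```

```bash
python3 - <<'E'
from h import *
plan([.508,-.2407,.25],down(1.453))
E
```

```text
t 12.88 pos [0.4513 0.0579 0.2661] shift/0.08 [-1.164 -3.615  0.217] turn/.5 [-0.013 -0.012 -0.011] shift/.08 in target axes [-1.143 -3.623  0.201] F [ 0.82  0.37 -3.3 ] w 0.0458
```

```bash
python3 -m handwheel '[[[-0.15,-0.4,0,-0.013,-0.012,-0.011,180],[-0.3,-0.9,0,-0.013,-0.012,-0.011,180]]]' >/dev/null
python3 -m handwheel '[[[-0.15,-0.5,0,0,0,0,180],[-0.3,-0.9,0,0,0,0,180]]]' >/dev/null
python3 -m handwheel '[[[-0.15,-0.5,0,0,0,0,180],[-0.3,-0.9,0,0,0,0,180]]]' >/dev/null
python3 -m handwheel '[[[-0.15,-0.5,0.1,0,0,0,180],[-0.25,-0.9,0.2,0,0,0,180],[-0.25,-0.9,0.2,0,0,0,180]]]'
python3 - <<'E'
from h import *
plan([.508,-.2407,.215],down(1.453))
E
```

```text
t: 14.0
eef_pos: [0.5076, -0.239, 0.2497]
ee_rot: [3.14, 0.0, 3.025]
force: [0.2, 0.5, -3.2]
width: 0.0453
gripper_force: 35.0
t 14.0 pos [ 0.5076 -0.239   0.2497] shift/0.08 [-0.008 -0.021  0.434] turn/.5 [0.003 0.001 0.003] shift/.08 in target axes [-0.008 -0.02   0.434] F [ 0.18  0.51 -3.19] w 0.0453
```

```bash
python3 -m handwheel '[[[-0.008,-0.02,0.2,0,0,0,180],[-0.008,-0.02,0.4,0,0,0,180],[-0.008,-0.02,0.56,0,0,0,180],[-0.008,-0.02,0.56,0,0,0,180]]]'
python3 - <<'E'
from h import *
p=arm.get_state()["eef_pos"];print(p)
for k in(-.1013,-.05,.0):print(k,proj("scene",p+[0,0,k]))
print("valve",proj("scene",[.508,-.2407,.083]))
s=cams.grab_frame("scene");cv2.imwrite("pics/s3.png",s)
cv2.imwrite("pics/hover.png",cv2.resize(s[120:220,310:410],None,fx=6,fy=6,interpolation=2))
E
```

```text
t: 14.5
eef_pos: [0.5086, -0.2387, 0.2059]
ee_rot: [3.139, 0.001, 3.028]
force: [-0.1, -0.4, -3.5]
width: 0.0456
gripper_force: 35.0
[ 0.50860624 -0.23874549  0.20590094]
-0.1013 [367.41233431 166.29770149]
-0.05 [370.98352322 153.88087654]
0.0 [374.73208968 140.84731968]
valve [366.55661764 171.04873145]
```

View pics/hover.png

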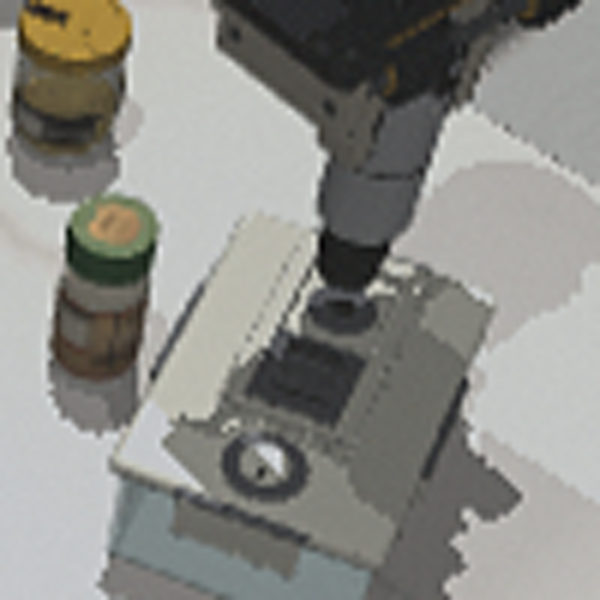

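The bell's mouth is at crop (347,275) and the valve disk just below it at (342,308). Both match the projections, so I'll correct 2 mm in y and lower.

```bash
python3 -m handwheel '[[[0.005,-0.026,0.06,0,0,0,180],[0.005,-0.026,0.12,0,0,0,180],[0.005,-0.026,0.18,0,0,0,180],[0.005,-0.026,0.2,0,0,0,180],[0.005,-0.026,0.2,0,0,0,180]]]'
python3 - <<'E'
from h import *
plan([.508,-.2407,.186],down(1.453))
E
```

```text
t: 15.18
eef_pos: [0.5088, -0.2414, 0.1913]
ee_rot: [3.139, 0.004, 3.028]
force: [0.5, 0.4, -3.9]
width: 0.0453
gripper_force: 35.0
t 15.18 pos [ 0.5088 -0.2414  0.1913] shift/0.08 [0.011 0.007 0.066] turn/.5 [0.004 0.008 0.008] shift/.08 in target axes [0.011 0.007 0.066] F [ 0.49  0.4  -3.95] w 0.0453
```

```bash
python3 -m handwheel '[[[0.01,0.007,0.03,0.004,0.008,0.008,180],[0.01,0.007,0.06,0.004,0.008,0.008,180],[0.01,0.007,0.06,0.004,0.008,0.008,180]]]'
python3 -m handwheel '[[[0,0,0.025,0,0,0,180],[0,0,0.025,0,0,0,180]]]'
```

```text
t: 15.55
eef_pos: [0.508, -0.2406, 0.1863]
ee_rot: [3.141, -0.0, 3.024]
force: [-0.6, 0.4, -3.3]
width: 0.0455
gripper_force: 35.0
t: 15.8
eef_pos: [0.508, -0.2407, 0.1844]
ee_rot: [3.141, -0.0, 3.024]
force: [0.8, 0.0, -3.6]
width: 0.0455
gripper_force: 35.0
```

```bash
for k in 1; do
python3 -m handwheel '[[[0,0,0.0125,0,0,0,180],[0,0,0.0125,0,0,0,180]]]'|grep -E "pos|force:"
python3 -m handwheel '[[[0,0,0.0125,0,0,0,180],[0,0,0.0125,0,0,0,180]]]'|grep -E "pos|force:"
python3 -m handwheel '[[[0,0,0.0125,0,0,0,180],[0,0,0.0125,0,0,0,180]]]'|grep -E "pos|force:"
done
```

```text
eef_pos: [0.508, -0.2407, 0.1835]
force: [0.4, -0.5, -2.8]
gripper_force: 35.0
eef_pos: [0.508, -0.2407, 0.1825]
force: [-0.5, 0.2, -2.5]
gripper_force: 35.0
eef_pos: [0.508, -0.2407, 0.1815]
force: [0.3, -0.5, -3.4]
gripper_force: 35.0
```

```bash

python3 -m handwheel '[[[0,0,0.0125,0,0,0,180],[0,0,0.0125,0,0,0,180]]]'|grep -E "pos|force:"
python3 -m handwheel '[[[0,0,0.0125,0,0,0,180],[0,0,0.0125,0,0,0,180]]]'|grep -E "pos|force:"
```

```text
eef_pos: [0.508, -0.2407, 0.1804]
force: [-0.2, -0.4, -3.2]
gripper_force: 35.0
eef_pos: [0.508, -0.2407, 0.1794]
force: [0.3, 0.3, -2.9]
gripper_force: 35.0
```

```bash
python3 -m handwheel '[[[0,0,0.0125,0,0,0,180],[0,0,0.0125,0,0,0,180]]]'|grep -E "pos|force:"
```

```text
eef_pos: [0.508, -0.2407, 0.1784]
force: [0.7, 0.3, -3.5]
gripper_force: 35.0
```

```bash

python3 -m handwheel '[[[0,0,0.0125,0,0,0,180],[0,0,0.0125,0,0,0,180]]]'|grep -E "pos|force:"
python3 -m handwheel '[[[0,0,0.0125,0,0,0,180],[0,0,0.0125,0,0,0,180]]]'|grep -E "pos|force:"
```

```text
eef_pos: [0.5083, -0.2407, 0.1778]
force: [0.0, 0.1, -1.2]
gripper_force: 35.0
eef_pos: [0.5083, -0.2408, 0.1768]
force: [-1.0, 0.7, -0.6]
gripper_force: 35.0
```

```bash
python3 -m handwheel '[[[0,0,0.0125,0,0,0,180],[0,0,0.0125,0,0,0,180]]]'|grep -E "pos|force:"
```

```text
eef_pos: [0.5083, -0.2408, 0.1757]
force: [0.4, 0.3, 1.3]
gripper_force: 35.0
```

```bash

python3 -m handwheel '[[[0,0,0.0125,0,0,0,180],[0,0,0.0125,0,0,0,180]]]'|grep -E "pos|force:"
python3 -m handwheel '[[[0,0,0.0125,0,0,0,180],[0,0,0.0125,0,0,0,180]]]'|grep -E "pos|force:"
python3 - <<'E'
from h import *
F=[]
for i in range(8):
    cams.grab_frame("scene");s=arm.get_state();F.append(s["force"])
s=arm.get_state();print(np.mean(F,0),np.std(F,0),s["eef_pos"],s["ee_rot"],s["t"])
im=cams.grab_frame("scene");cv2.imwrite("pics/press.png",cv2.resize(im[120:220,310:410],None,fx=6,fy=6,interpolation=2))
E
```

```text
eef_pos: [0.5083, -0.2408, 0.1746]
force: [0.1, 0.4, 2.0]
gripper_force: 35.0
eef_pos: [0.5082, -0.2408, 0.1736]
force: [-0.3, 0.3, 1.9]
gripper_force: 35.0
[-0.14581019  0.40511099  2.42525576] [0.46240622 0.4849494  0.46789228] [ 0.5081642  -0.2407492   0.17362692] [3.14145250e+00 1.77565538e-04 3.02376183e+00] 18.95
```

View pics/press.png

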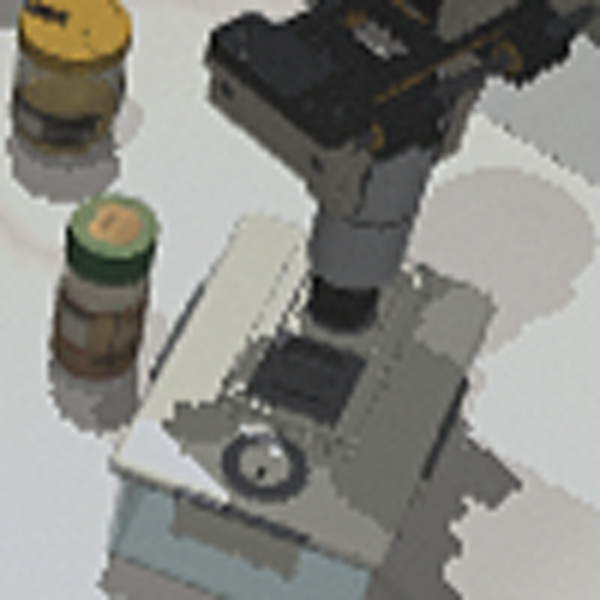

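The bell's lower rim is at crop (342,325), seated over the valve disk, and the pump is upright. The mean force is about 5.7 N, or 4.1 mm of squeeze, so I'll add 0.8 mm.

```bash
python3 -m handwheel '[[[0,0,0.01,0,0,0,180],[0,0,0.01,0,0,0,180]]]'|grep -E "pos|force:"
python3 - <<'E'
from h import *
F=[]
for i in range(10):
    cams.grab_frame("scene");F.append(arm.get_state()["force"][2])
s=arm.get_state();print(np.mean(F)+3.25,s["eef_pos"],s["width"],s["t"])
E
```

```text
eef_pos: [0.5082, -0.2407, 0.1728]
force: [-0.1, -0.2, 3.6]
gripper_force: 35.0
6.482391372952784 [ 0.50812451 -0.24073036  0.17277327] 0.045442370438381625 19.75
```

About 6.5 N, which is 5.2 mm of squeeze, so half-way. I'm handing it in.

```bash
python3 -c "
from station import arm
print(arm.job_done())"
```

```text
the job is handed in; nothing more can be done
None
```

The job is handed in at about 20 s: the dust cover is open against its stop and the pump is held upright and gripped on the valve, with the bell squeezed about half-way (about 6.5 N, roughly 5 mm by its spring rate); no verdict was shown, and I saw nothing else disturbed.

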